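Sweep the tape rolls into the desk tray

ROBOT

A 6-joint arm with a two-finger parallel gripper is mounted at the origin on the work surface. World frame = base frame: x ahead of the robot, y to its left, z up, the work surface at z = 0. Lengths are in mm, angles in rad, forces in N, time in s.
With the tool pointing down it reaches from about 350 to 975 mm from the base axis. Payload 7.1 kg.
Tool frame: the origin (TCP) lies at the very end of the fingers, on their centre line; the grasp point (between the pads) lies 19 mm behind it (ctrl.grip_point_offset is the distance from the TCP to the grasp point, in mm); z points along the fingers, y is the direction in which the jaws open and shut (so a half turn about z gives the same grasp; the last joint's range is limited). The gripper opens to 88 mm and grips with 3 to 60 N. Pads are 20 mm wide; open, the fingers measure 115 mm over their backs; the gripper's body (75 mm by 178 mm) begins 61 mm behind the grasp point.
Start: joints at [1.227, 0.423, 1.63, -0, 1.089, -0.019], TCP at [199.418, 592.315, 222.675] pointing down, gripper open.
Joint ranges: [-3, 3], [-0.9, 2.11], [0.09, 2.58], [-1.31, 4.45], [0.11, 2.69], [-2.54, 2.54]. Speed limits (rad/s): [2.39, 2.39, 3.01, 3.14, 3.14, 3.14].

INTERFACE

Orientations are given as a rotation vector (axis times angle).
In Python, from workcell import ctrl gives the robot as it stands.
- The arm moves only by the tool move_arm, never from a script. Its argument "increments" is one flat list of numbers, 5 for each row, row after row: the closure in counts, from 0 (fully open) to 255 (shut), then the shift along the tool's x, y, z in mm, then the turn about the tool's z in degrees. In form: [grip, dx, dy, dz, yaw, grip, dx, dy, dz, yaw, ...]. A call has 1 to 12 rows; each row is the pose to reach, as a shift and turn from the pose measured when the call began, along the tool's axes at that moment; what a row does not reach only later rows make up. A row lasts 1/8 s, in which the tool goes at most 62.5 mm and 10.7 degrees, less where a joint would pass 70% of its speed; a pose out of reach is approached as far as the arm can. A call with a gripper value outside its range is refused whole. The fingers move at their own pace and stop on an object; the grip force is fixed at half the most. Time passes only in rows, so rows that repeat a pose let the fingers close. It gives the time, the measured TCP pose, the force and the opening at its end, in the units of the state.
- ctrl.get_obs(): the state, without advancing time (a new reading comes with each control period).
- ctrl.get_image(name): name is "scene" or "top"; returns a dict with "frame" (480x640x3 uint8, red, green, blue), "vertical_fov" (degrees; the focal length in pixels is half the picture's height over the tangent of half this angle, whatever the lens; pixels are square), "cx", "cy" (the principal point, pixels), "distortion" ([k1, k2, p1, p2, k3] as OpenCV has them; the pictures are not rectified), "pose" (4x4, takes a point from camera to world coordinates). Camera axes: x right, y down, z forward; pixel columns grow to the right and rows downward; lengths in mm; the calibration is good to about 2 mm. A picture is of the moment at which its call begins. There is no depth.
- ctrl.close_job(): hands the job in, once; it reports no verdict.
The state is a dict: "t": time; "qpos": joint angles; "qvel": joint speeds; "joint_torque": joint torques, N m; "ee_pos": TCP position; "orientation": TCP orientation; "ft_force": force on the tool from outside, world axes, zero at the start; "moment": the same for the moment, N m; "width": finger opening in mm.
Only numpy, scipy, OpenCV 4.12 (cv2) and the standard library are available. Lean on these libraries where they do the work, as an engineer would, in place of code of your own. Each camera call takes 0.05 s, during which the arm holds its last target.

TASK

Tidy the desk: with the fingertips, gently push the three small tape rolls across the desk and in through the open side of the low tray, until each lies flat and completely inside it. Only slide them: do not pick them up, stand them on edge, stack them or flick them, and leave the glue stick, the eraser and everything else on the desk where it stands.

Things in the scene. Friction and masses are not known exactly. Their poses are not given: they have to be found in the camera images.
- tray: dark low desk tray, stuck to the desk, with walls on three sides and no wall or lip on its open side. Inner space 240 mm (its x axis) by 170 mm (its y axis); walls 40 mm high, 5 mm thick; its floor is flush with the desk top (z = 0). Origin at the centre of the inner floor; the open side is the -y side, its edge at y = -85 mm in the tray's frame, the back wall's inner face at y = +85 mm
- roll0_center (a point): one of three identical small rolls of cream tape, loose, lying flat on the desk: 54 mm diameter, 19 mm high, hole 26 mm through the middle, 40 to 85 g. This point is its centre, half-way up (9.5 mm above the desk)
- roll0: the same roll as roll0_center; origin at the centre of its underside
- roll1_center (a point): one of three identical small rolls of cream tape, loose, lying flat on the desk: 54 mm diameter, 19 mm high, hole 26 mm through the middle, 40 to 85 g. This point is its centre, half-way up (9.5 mm above the desk)
- roll1: the same roll as roll1_center; origin at the centre of its underside
- roll2_center (a point): one of three identical small rolls of cream tape, loose, lying flat on the desk: 54 mm diameter, 19 mm high, hole 26 mm through the middle, 40 to 85 g. This point is its centre, half-way up (9.5 mm above the desk)
- roll2: the same roll as roll2_center; origin at the centre of its underside
- glue: upright white glue stick with a grey cap, 28 mm diameter, 74 mm tall; leave alone. Origin at the centre of its foot.
- eraser: blue-sleeved white eraser lying flat, 50 mm long (its x axis) by 21 mm wide by 14 mm high; leave alone. Origin at the centre of its underside.
- stapler: black desk stapler, 135 mm long (its x axis) by 36 mm wide by 49 mm high; leave alone. Origin at the centre of its underside.
- parcel_tape: the one large brown roll of parcel tape, lying flat, 100 mm diameter, 48 mm high; leave alone. Origin at the centre of its underside.
- mug: white mug, 80 mm diameter, 85 mm tall, handle on its +y side reaching 60 to 70 mm from its axis; leave alone. Origin at the centre of its foot.
- pen_pot: dark pot of pens, 76 mm diameter, pot 95 mm tall, pens up to 160 mm; leave alone. Origin at the centre of its foot.
Things that resemble listed ones, but are neither listed nor needed, are in the scene too. What is shaped like the roll1 but blue is not meant. What is shaped like the roll0 but turquoise is not meant.

How it is judged:
By the outcome, as a careful person would: the job done as asked, in the order asked, and still so for the second after the job is handed in, with the robot touching nothing.
It also fails if it takes over 72 s, if anything falls off the work surface, if the arm or the gripper's body presses on something with over 40 N, if the wrist force passes 120 N, or if a joint passes its speed limit or range.

## Working session

There is one attempt and no reset: what is moved stays moved. The work goes in short steps, Python scripts to look and compute and a tool call to move; the robot and the scene stay as the last step left them, time stands still between calls to the robot, and variables do not carry over. Pictures are saved under pics/ and viewed, and the job is handed in when it is done.

Besides the shell and the picture viewer there is one more tool, called as name(argument=value, ...) on one line, values as JSON. move_arm: Moves the arm, as the interface text tells. Its arguments: {"type":"object","properties":{"increments":{"type":"array","items":{"type":"number"}}},"required":["increments"]}

```bash
ls; mkdir -p pics; python3 - <<'E'
from workcell import ctrl
import cv2,json
for n in("scene","top"):
    i=ctrl.get_image(n); cv2.imwrite(f"pics/{n}0.png",i["frame"][:,:,::-1])
    print(n,i["vertical_fov"],i["cx"],i["cy"],i["distortion"],i["pose"])
print(ctrl.get_obs(),ctrl.grip_point_offset)
E
```

```text
pics
scene 49.92121031362782 322.544914148116 234.47961386708758 [0.01341604 0.         0.         0.         0.        ] [[-7.52233705e-01  5.10565163e-01 -4.16494499e-01  1.00001512e+03]
 [ 6.58878671e-01  5.87510443e-01 -4.69798230e-01  3.78421322e+02]
 [ 4.83225821e-03 -6.27817405e-01 -7.78345653e-01  8.01604925e+02]
 [ 0.00000000e+00  0.00000000e+00  0.00000000e+00  1.00000000e+00]]
top 48.36085861362233 315.36239918165643 233.362124803205 [-0.14345993  0.          0.          0.          0.        ] [[ 7.20262860e-03 -9.80412247e-01  1.96824664e-01  3.36128678e+02]
 [-9.99969831e-01 -7.63421339e-03 -1.43409362e-03 -5.34183311e+01]
 [ 2.90860444e-03 -1.96808397e-01 -9.80437655e-01  1.32892611e+03]
 [ 0.00000000e+00  0.00000000e+00  0.00000000e+00  1.00000000e+00]]
{'t': 0.1, 'qpos': array([ 1.22697718e+00,  4.23772607e-01,  1.63059868e+00,  1.74808952e-05,
        1.08858818e+00, -1.90079139e-02]), 'qvel': array([ 0.00034993, -0.00214302, -0.00067939,  0.00067207, -0.00034104,
       -0.00247647]), 'joint_torque': array([ 1.04774041e-03, -5.45609951e+01, -2.74324393e+01,  6.45945640e-02,
        1.88739836e-02, -3.47449122e-05]), 'ee_pos': array([199.26521246, 591.8618261 , 221.98016603]), 'orientation': array([-5.07942520e-01, -3.09999182e+00,  2.10718881e-03]), 'ft_force': array([-0.19457157,  0.21087704,  0.18787217]), 'moment': array([-0.00605231, -0.03682966,  0.04953982]), 'width': 87.8147981037003} 18.700000000000003
```

View pics/top0.png

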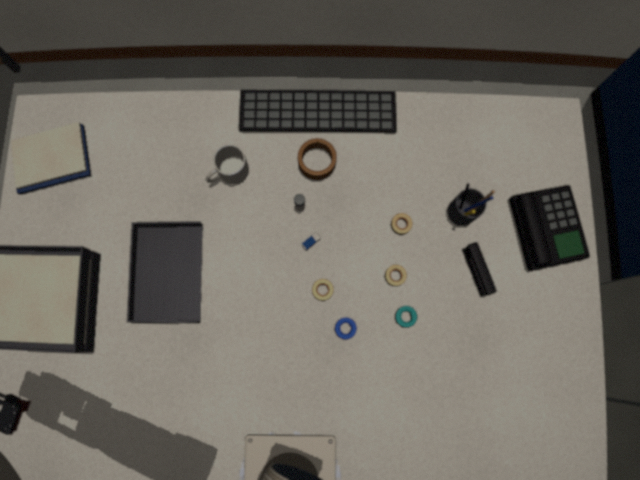

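View pics/scene0.png

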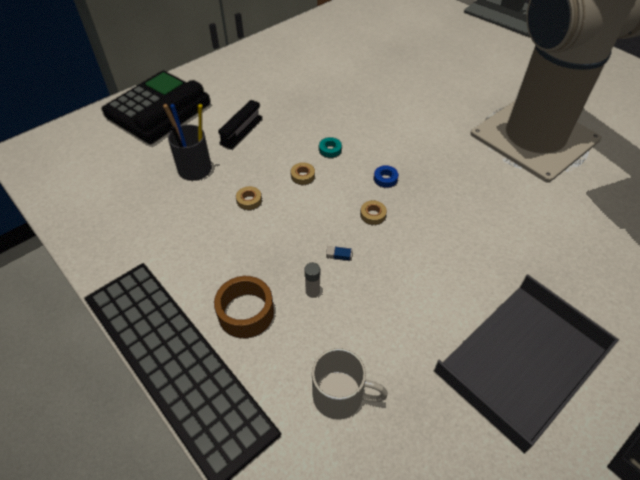

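```bash
cat > h.py <<'E'
import numpy as np,cv2
from workcell import ctrl
def K(i):
    f=240/np.tan(np.radians(i["vertical_fov"]/2)); return np.array([[f,0,i["cx"]],[0,f,i["cy"]],[0,0,1]])
def ray(i,uv,z):
    p=cv2.undistortPoints(np.array(uv,float).reshape(-1,1,2),K(i),np.array(i["distortion"],float)).reshape(-1,2)
    P=np.array(i["pose"]); d=np.c_[p,np.ones(len(p))]@P[:3,:3].T; o=P[:3,3]
    return o+d*((z-o[2])/d[:,2])[:,None]
def proj(i,X):
    P=np.linalg.inv(np.array(i["pose"])); X=np.array(X,float).reshape(-1,3)
    return cv2.projectPoints(X,cv2.Rodrigues(P[:3,:3])[0],P[:3,3],K(i),np.array(i["distortion"],float))[0].reshape(-1,2)
def rolls(i,z=19,lo=(14,50,100),hi=(28,190,255)):
    hsv=cv2.cvtColor(i["frame"],cv2.COLOR_RGB2HSV)
    m=cv2.inRange(hsv,np.array(lo),np.array(hi)); out=[]
    cs,_=cv2.findContours(m,cv2.RETR_EXTERNAL,cv2.CHAIN_APPROX_NONE)
    for c in cs:
        a=cv2.contourArea(c)
        if a<100: continue
        (x,y),r=cv2.minEnclosingCircle(c); el=cv2.fitEllipse(c)
        out.append((el[0],el[1],a))
    return out
def show(i,name,box,s):
    x0,y0,x1,y1=box; cv2.imwrite("pics/"+name,cv2.resize(i["frame"][y0:y1,x0:x1,::-1],None,fx=s,fy=s,interpolation=cv2.INTER_CUBIC))
E
python3 - <<'E'
from h import *
for n in("top","scene"):
    i=ctrl.get_image(n)
    for e,s,a in rolls(i): print(n,np.round(e),np.round(s,1),a,ray(i,e,9.5).round(1), i["frame"][int(e[1]),int(e[0])])
    if n=="top": show(i,"t1.png",(100,190,260,310),5)
    else: show(i,"s1.png",(420,260,640,460),3)
E
```

```text
top [322. 289.] [21.4 21.7] 362.5 [[460.7 -73.7   9.5]] [145 140 128]
top [396. 275.] [21.3 21.5] 356.0 [[ 497.5 -255.9    9.5]] [150 145 133]
top [402. 223.] [19.9 21.4] 330.5 [[ 630.4 -274.4    9.5]] [150 142 132]
top [318. 156.] [32.1 35. ] 160.5 [[807.2 -60.3   9.5]] [144 137 125]
scene [242. 300.] [47.9 58.6] 2193.0 [[782.9 -81.3   9.5]] [174 166 149]
scene [373. 210.] [19.4 27.2] 398.5 [[454.6 -81.2   9.5]] [67 48 32]
scene [248. 195.] [18.2 26.6] 374.5 [[ 624.2 -282.8    9.5]] [62 42 24]
scene [302. 170.] [17.2 24.9] 332.0 [[ 490.8 -264.7    9.5]] [62 42 24]
scene [556. 160.] [21.5 62.8] 443.0 [[42.5 82.1  9.5]] [152 142 123]
scene [497. 119.] [11.9 35.6] 172.0 [[ 23.5 -91.8   9.5]] [154 145 125]
```

```bash
python3 - <<'E'
from h import *
i=ctrl.get_image("top"); show(i,"t2.png",(270,120,510,300),3)
E
```

```text
(no output)
```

View pics/t1.png

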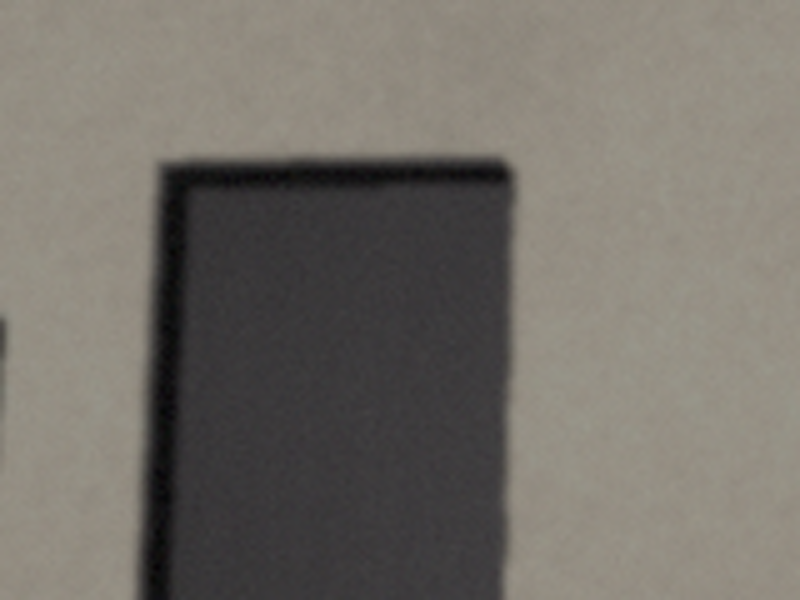

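View pics/s1.png

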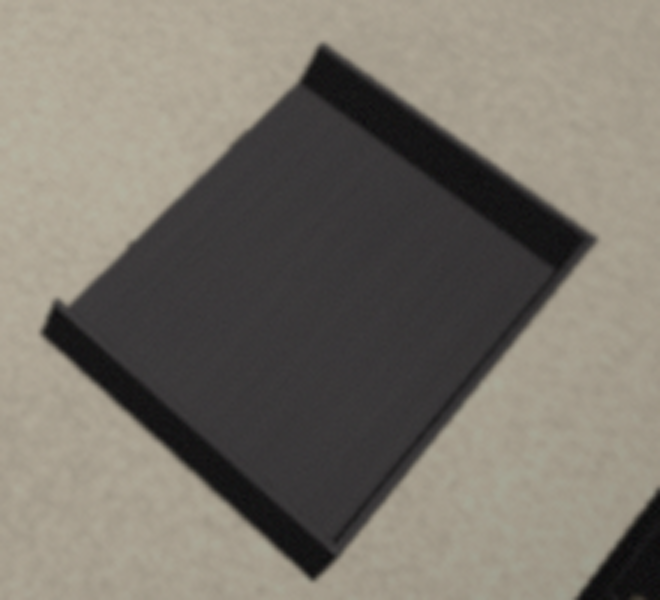

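View pics/t2.png

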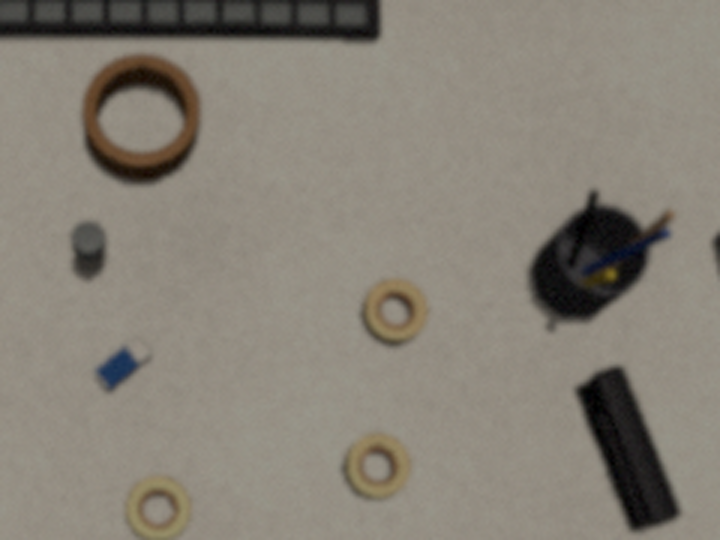

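```bash
python3 - <<'E'
from h import *
t=ctrl.get_image("top");s=ctrl.get_image("scene")
for i,n in((t,"top"),(s,"scene")):
  for e,sz,a in rolls(i)[:4]: print(n,np.round(e,1),ray(i,e,19)[0].round(1))
# tray floor corners open side, scene and top px
o=np.array([420,260])
for nm,p,z in(("near -x open floor",(300,84),0),("+x open floor",(72,306),0),("-x wall top front",(322,44),40),("-x back top",(595,238),40),("+x back top outer",(338,552),40),("+x front top",(57,300),40)):
  print(nm,ray(s,o+np.array(p)/3-0.33,z)[0].round(1))
o=np.array([100,190])
for nm,p,z in(("open floor +x end",(507,190),0),("open wall top end +x outer",(512,163),40),("back top outer +x",(162,163),40)):
  print("top",nm,ray(t,o+np.array(p)/5-.4,z)[0].round(1))
for nm,p,z in(("open floor -x",(199,318),0),("low right",(200,323),40),("low left",(128,323),40)): print("top",nm,ray(t,p,z)[0].round(1))
o=np.array([270,120])
for nm,p,z in(("glue",(88,238),74),("er1",(98,378),14),("er1b",(112,388),14),("er2",(138,342),14),("er2b",(151,354),14),("blue",(226,624),19),("turq",(405,590),19),("pot",(575,280),50),("staplerA",(612,375),40),("staplerB",(652,518),40)): print(nm,ray(t,o+np.array(p)/3-.33,z)[0].round(1))
for hs in (((100,120,60),(125,255,255)),((80,100,60),(95,255,255))):
  for e,sz,a in rolls(t,lo=hs[0],hi=hs[1]): print(np.round(e,1),a,ray(t,e,19)[0].round(1))
E
```

```text
top [322.4 289.1] [459.8 -73.5  19. ]
top [395.6 274.8] [ 496.3 -254.4   19. ]
top [401.7 222.8] [ 628.  -272.7   19. ]
top [316.8 155. ] [805.6 -57.5  19. ]
scene [242.4 299.5] [785.5 -75.9  19. ]
scene [373.  209.5] [461.1 -75.7  19. ]
scene [247.9 195. ] [ 628.7 -274.8   19. ]
scene [302.2 170.4] [ 496.9 -257.    19. ]
near -x open floor [379.7 227.9   0. ]
+x open floor [598.1 231.7   0. ]
-x wall top front [377.  227.2  40. ]
-x back top [373.3 399.   40. ]
+x back top outer [619.2 403.9  40. ]
+x front top [621.6 231.6  40. ]
top open floor +x end [615.7 237.1   0. ]
top open wall top end +x outer [621.  226.6  40. ]
top back top outer +x [619.9 405.4  40. ]
top open floor -x [386.4 231.9   0. ]
top low right [373.  220.4  40. ]
top low left [369.2 398.4  40. ]
glue [672.8 -14.9  74. ]
er1 [568.5 -23.   14. ]
er1b [560.1 -34.8  14. ]
er2 [599.3 -56.1  14. ]
er2b [589.2 -67.   14. ]
blue [ 366.3 -128.9   19. ]
turq [ 394. -275.   19.]
pot [ 647.4 -418.3   50. ]
staplerA [ 569.3 -448.6   40. ]
staplerB [ 450.8 -476.8   40. ]
[345.2 328. ] 288.5 [ 365.4 -129.5   19. ]
[405.8 316.3] 298.5 [ 394.  -277.8   19. ]
```

```bash
cat >> h.py <<'E'
from scipy.spatial.transform import Rotation as Ro
def to(*w):  # world waypoints (x,y,z,heading deg)
    o=ctrl.get_obs(); R=Ro.from_rotvec(o["orientation"]).as_matrix(); h=np.degrees(np.arctan2(R[1,0],R[0,0]))
    print("t",o["t"],"tcp",o["ee_pos"].round(1),"head",h.round(1),"w",round(o["width"],1),"tilt",np.degrees(np.arccos(-R[2,2])).round(2),"F",o["ft_force"].round(1))
    for p in w:
        print((R.T@(np.array(p[:3])-o["ee_pos"])).round(1), round(h-p[3],1))
E
python3 - <<'E'
from h import *
to((430,100,150,90),(460.5,-125,100,90),(460.5,-125,6,90))
t=ctrl.get_image("top")
for p,z in(((595,190),150),((671,213),150),((550,325),0),((550,325),100)): print(p,ray(t,np.array([270,120])+np.array(p)/3,z)[0].round(0))
E
```

```text
t 0.35 tcp [199.4 592.2 222.5] head 161.4 w 88.3 tilt 0.02 F [-0.7  0.1 -0. ]
[-375.6 -392.8   72.6] 71.4
[-476.3 -596.3  122.7] 71.4
[-476.3 -596.3  216.7] 71.4
(595, 190) [ 694. -410.  150.]
(671, 213) [ 677. -470.  150.]
(550, 325) [ 619. -410.    0.]
(550, 325) [ 598. -383.  100.]
```

move_arm(increments=[139,-60,-60,0,10,139,-120,-120,0,20,139,-170,-175,0,30,139,-220,-230,20,40,139,-270,-285,40,50,139,-320,-340,60,60,139,-365,-395,75,71.4,139,-400,-450,90,71.4,139,-435,-505,105,71.4,139,-460,-550,120,71.4,139,-476,-596,122,71.4,139,-476,-596,122,71.4])

```text
t: 1.9
ee_pos: [455.5, -98.0, 105.9]
orientation: [2.221, 2.22, 0.0]
ft_force: [1.3, -0.4, 0.2]
width: 40.0
```

```bash
python3 - <<'E'
from h import *
to((460.5,-125,50,90),(460.5,-125,6,90))
E
```

```text
t 1.9 tcp [455.5 -98.  105.9] head 90.0 w 40.0 tilt 0.05 F [ 1.3 -0.4  0.2]
[-26.9   5.   55.9] -0.0
[-26.9   4.9  99.9] -0.0
```

move_arm(increments=[139,-27,5,0,0,139,-27,5,30,0,139,-27,5,55,0,139,-27,5,80,0,139,-27,5,95,0,139,-27,5,100,0,139,-27,5,100,0])

```text
t: 2.78
ee_pos: [460.8, -125.1, 6.1]
orientation: [2.221, 2.221, 0.001]
ft_force: [-0.7, 0.0, 0.2]
width: 40.1
```

```bash
python3 - <<'E'
from h import *
to((460.5,-30,6,90))
i=ctrl.get_image("top"); show(i,"t3.png",(270,200,430,320),5)
E
```

```text
t 2.775 tcp [ 460.8 -125.1    6.1] head 90.0 w 40.1 tilt 0.06 F [-0.7  0.   0.2]
[95.1 -0.3  0. ] -0.0
```

View pics/t3.png

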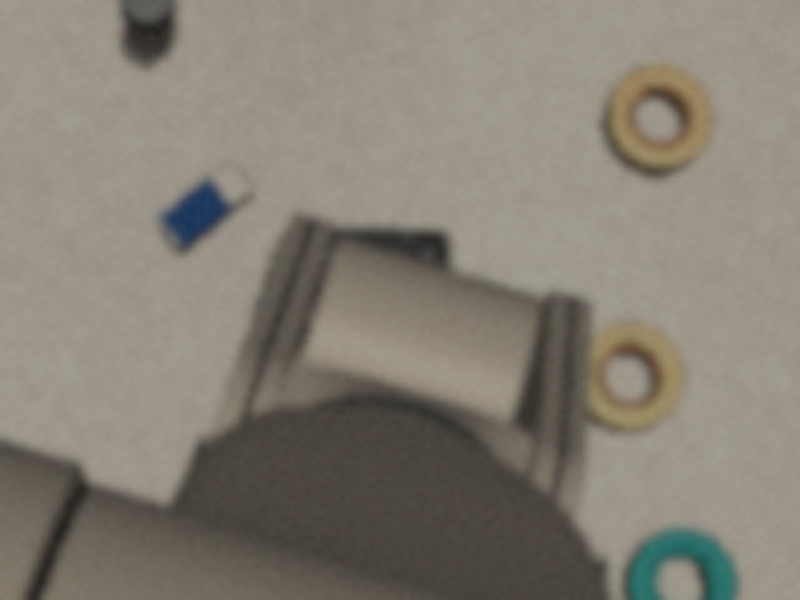

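move_arm(increments=[139,6,0,0,0,139,12,0,0,0,139,18,0,0,0,139,24,0,0,0,139,32,0,0,0,139,41,0,0,0,139,50,0,0,0,139,60,0,0,0,139,70,0,0,0,139,80,0,0,0,139,89,0,0,0,139,96,0,0,0])

```text
t: 4.32
ee_pos: [461.0, -28.5, 6.3]
orientation: [2.22, 2.22, 0.001]
ft_force: [-0.3, -0.7, 1.4]
width: 39.9
```

```bash
python3 - <<'E'
from h import *
to((445,90,6,90))
i=ctrl.get_image("scene"); show(i,"s4.png",(220,120,480,320),3)
E
```

```text
t 4.325 tcp [461.  -28.5   6.3] head 90.0 w 39.9 tilt 0.09 F [-0.3 -0.7  1.4]
[118.5 -16.    0.2] 0.0
```

View pics/s4.png

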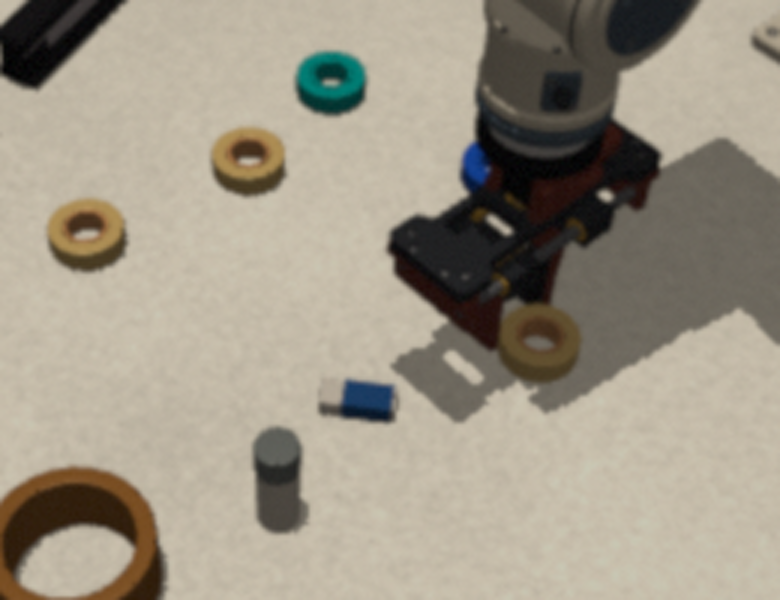

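The roll (crop 540,340) sits against both fingertips. I'll carry on pushing.

move_arm(increments=[139,8,0,0,0,139,17,-1,0,0,139,27,-2,0,0,139,38,-4,0,0,139,49,-6,0,0,139,60,-8,0,0,139,71,-10,0,0,139,82,-11,0,0,139,93,-12,0,0,139,104,-14,0,0,139,114,-15,0,0,139,122,-16,0,0])

```text
t: 5.88
ee_pos: [444.8, 94.6, 6.2]
orientation: [2.22, 2.221, 0.001]
ft_force: [0.3, -1.2, 0.2]
width: 40.1
```

move_arm(increments=[139,9,-1,0,0,139,19,-2,0,0,139,30,-4,0,0,139,41,-6,0,0,139,52,-8,0,0,139,63,-10,0,0,139,74,-11,0,0,139,85,-12,0,0,139,96,-13,0,0,139,106,-14,0,0,139,114,-15,0,0,139,120,-15,0,0])

```text
t: 7.38
ee_pos: [429.6, 215.0, 6.1]
orientation: [2.22, 2.221, 0.001]
ft_force: [-0.2, -1.6, 0.4]
width: 39.9
```

```bash
python3 - <<'E'
from h import *
to((430,290,6,90))
i=ctrl.get_image("scene"); show(i,"s5.png",(380,160,640,360),3)
E
```

```text
t 7.375 tcp [429.6 215.    6.1] head 90.0 w 39.9 tilt 0.07 F [-0.2 -1.6  0.4]
[75.   0.5  0.1] 0.0
```

View pics/s5.png

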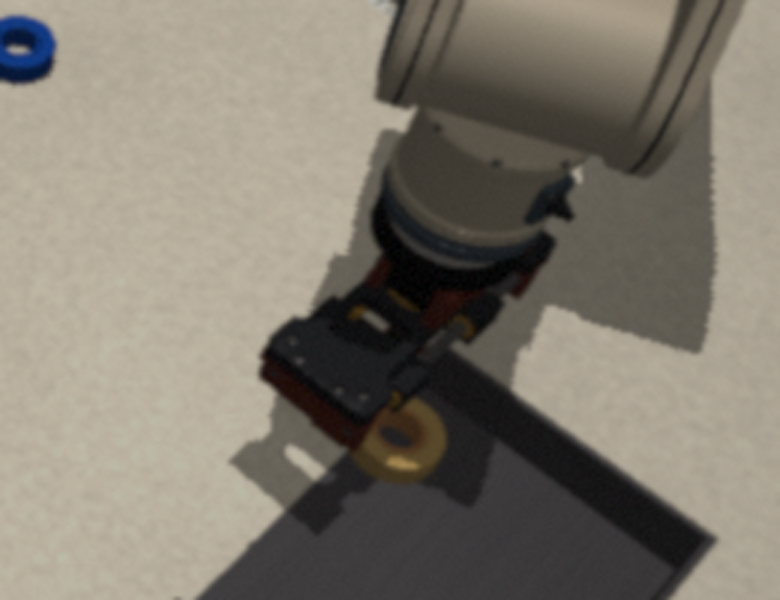

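move_arm(increments=[139,8,0,0,0,139,18,0,0,0,139,29,0,0,0,139,40,0,0,0,139,51,0,0,0,139,61,0,0,0,139,70,0,0,0,139,77,0,0,0,139,82,0,0,0,139,84,0,0,0,139,84,0,0,0])

```text
t: 8.8
ee_pos: [429.8, 299.5, 6.2]
orientation: [2.22, 2.221, 0.002]
ft_force: [-0.3, -0.7, 0.6]
width: 39.7
```

move_arm(increments=[139,-8,0,0,0,139,-20,0,-10,0,139,-35,5,-40,0,139,-60,10,-80,0,139,-110,15,-95,0,139,-165,20,-95,0,139,-225,30,-95,0,139,-285,40,-95,0,139,-345,50,-95,0,139,-405,55,-95,0,139,-465,60,-95,0,139,-525,65,-95,0])

```text
t: 10.3
ee_pos: [494.1, -228.2, 102.1]
orientation: [2.221, 2.22, 0.002]
ft_force: [0.9, 1.2, 0.3]
width: 39.9
```

```bash
python3 - <<'E'
from h import *
to((496.5,-307,80,90),(496.5,-307,6,90))
i=ctrl.get_image("scene"); cv2.imwrite("pics/s6.png",i["frame"][:,:,::-1])
for e,s,a in rolls(i): print(np.round(e,1),a,ray(i,e,19)[0].round(1))
E
```

```text
t 10.3 tcp [ 494.1 -228.2  102.1] head 90.0 w 39.9 tilt 0.12 F [0.9 1.2 0.3]
[-78.8   2.4  22.1] -0.0
[-78.8   2.2  96.1] -0.0
[554.8 336. ] 699.5 [430.9 327.5  19. ]
[242.4 299.7] 2212.0 [785.7 -75.6  19. ]
[247.6 195.6] 381.0 [ 630.3 -273.8   19. ]
[299. 169.] 102.5 [ 499.6 -264.8   19. ]
```

View pics/s6.png

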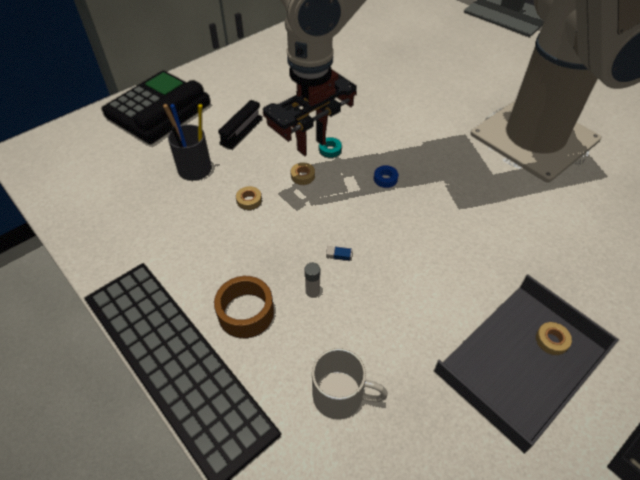

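Roll A is inside the tray (px 555,336 → 431, 328). Next is roll B.

move_arm(increments=[139,-40,2,0,0,139,-78,2,0,0,139,-79,2,20,0,139,-79,2,45,0,139,-79,2,70,0,139,-79,2,88,0,139,-79,2,96,0,139,-79,2,96,0])

```text
t: 11.35
ee_pos: [497.9, -313.5, 6.7]
orientation: [2.22, 2.215, 0.001]
ft_force: [-0.2, 0.4, 0.0]
width: 40.1
```

move_arm(increments=[139,7,0,0,0,139,14,0,0,0,139,21,0,0,0,139,28,0,0,0,139,37,0,0,0,139,47,0,0,0,139,58,0,0,0,139,69,0,0,0,139,80,0,0,0,139,91,0,0,0,139,101,0,0,0,139,109,0,0,0])

```text
t: 12.85
ee_pos: [498.2, -203.8, 6.3]
orientation: [2.219, 2.215, 0.001]
ft_force: [0.5, -0.8, 1.0]
width: 39.6
```

```bash
python3 - <<'E'
from h import *
to((496,300,6,90))
i=ctrl.get_image("scene"); show(i,"s7.png",(200,80,460,280),3)
E
```

```text
t 12.85 tcp [ 498.2 -203.8    6.3] head 89.9 w 39.6 tilt 0.34 F [ 0.5 -0.8  1. ]
[503.8  -3.2  -1.5] -0.1
```

View pics/s7.png

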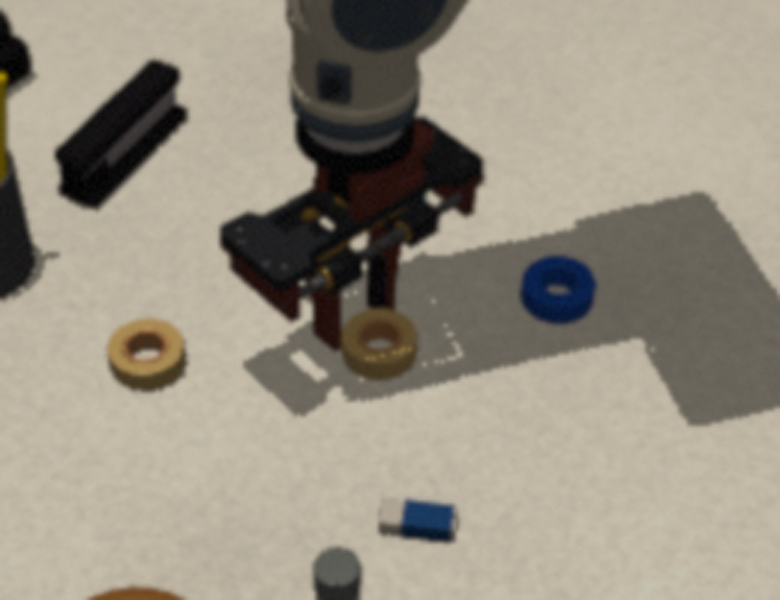

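move_arm(increments=[139,9,0,0,0,139,19,0,0,0,139,30,0,0,0,139,42,-1,0,0,139,54,-1,0,0,139,66,-1,0,0,139,78,-1,0,0,139,90,-2,0,0,139,102,-2,0,0,139,114,-2,0,0,139,125,-3,0,0,139,133,-3,0,0])

```text
t: 14.4
ee_pos: [495.0, -69.3, 5.8]
orientation: [2.219, 2.216, 0.001]
ft_force: [1.1, -1.3, 1.6]
width: 39.5
```

move_arm(increments=[139,9,0,0,0,139,19,0,0,0,139,30,0,0,0,139,42,0,0,0,139,54,0,0,0,139,66,0,0,0,139,78,0,0,0,139,90,0,0,0,139,102,0,0,0,139,114,0,0,0,139,125,0,0,0,139,133,0,0,0])

```text
t: 15.9
ee_pos: [495.2, 64.4, 5.3]
orientation: [2.219, 2.217, 0.001]
ft_force: [0.1, -1.1, 1.2]
width: 39.8
```

```bash
python3 - <<'E'
from h import *
to((496,300,6,90))
i=ctrl.get_image("scene"); show(i,"s8.png",(320,160,600,370),2.7)
E
```

```text
t 15.9 tcp [495.2  64.4   5.3] head 89.9 w 39.8 tilt 0.29 F [ 0.1 -1.1  1.2]
[235.6   0.5  -1.4] -0.1
```

View pics/s8.png

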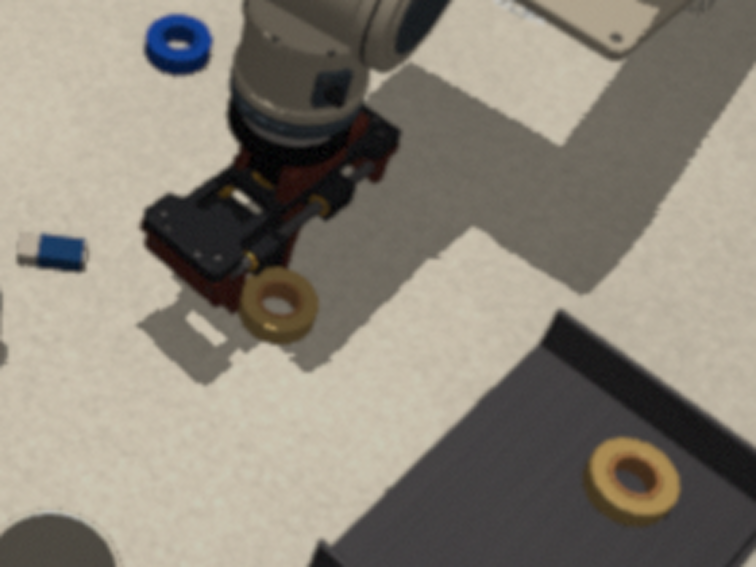

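move_arm(increments=[139,9,0,0,0,139,19,1,0,0,139,30,1,0,0,139,42,2,0,0,139,54,3,0,0,139,66,4,0,0,139,78,5,-1,0,139,90,6,-1,0,139,102,6,-1,0,139,113,6,-1,0,139,123,6,-1,0,139,130,6,-1,0])

```text
t: 17.45
ee_pos: [501.4, 195.6, 5.9]
orientation: [2.219, 2.217, 0.001]
ft_force: [-0.5, -1.4, 0.4]
width: 40.3
```

move_arm(increments=[139,9,0,0,0,139,19,0,0,0,139,30,0,0,0,139,41,0,0,0,139,52,0,0,0,139,63,0,0,0,139,74,0,0,0,139,83,0,0,0,139,91,0,0,0,139,97,0,0,0,139,100,0,0,0,139,100,0,0,0])

```text
t: 18.95
ee_pos: [501.4, 295.7, 5.6]
orientation: [2.219, 2.217, 0.002]
ft_force: [0.7, -0.1, 0.6]
width: 40.2
```

```bash
python3 - <<'E'
from h import *
d=np.array([-.6,.8]);c=np.array([628.5,-274.]);p=c-50*d
to((*p,100,127),(*p,6,127),(495,-96-0,6,127))
print(p)
E
```

```text
t 18.95 tcp [501.4 295.7   5.6] head 90.0 w 40.2 tilt 0.29 F [ 0.7 -0.1  0.6]
[-609.9  157.8  -92. ] -37.0
[-609.6  157.4    2. ] -37.0
[-391.7   -6.2    0.7] -37.0
[ 658.5 -314. ]
```

move_arm(increments=[139,-8,0,0,0,139,-20,0,-10,0,139,-35,5,-40,0,139,-60,10,-80,0,139,-110,20,-105,0,139,-165,30,-110,0,139,-225,45,-110,-4,139,-285,60,-110,-8,139,-345,75,-110,-12,139,-405,90,-110,-16,139,-460,105,-110,-20,139,-515,120,-110,-20])

```text
t: 20.45
ee_pos: [620.1, -221.9, 118.4]
orientation: [1.8, 2.568, 0.0]
ft_force: [0.9, -0.6, 0.9]
width: 39.7
```

```bash
python3 - <<'E'
from h import *
to((644,-316,100,110),(644,-316,6,110))
i=ctrl.get_image("scene"); cv2.imwrite("pics/s9.png",i["frame"][:,:,::-1])
for e,s,a in rolls(i): print(np.round(e,1),a,ray(i,e,19)[0].round(1))
E
```

```text
t 20.45 tcp [ 620.1 -221.9  118.4] head 109.9 w 39.7 tilt 0.31 F [ 0.9 -0.6  0.9]
[-96.5  -9.7  18.8] -0.1
[-96.1 -10.  112.8] -0.1
[527.6 360.9] 772.0 [503.5 323.9  19. ]
[554.8 336. ] 703.5 [430.9 327.5  19. ]
[242.5 299.6] 2220.5 [785.5 -75.5  19. ]
[246.9 196. ] 242.0 [ 632.1 -273.8   19. ]
[510.2 146.9] 247.5 [93.5 -7.2 19. ]
```

View pics/s9.png

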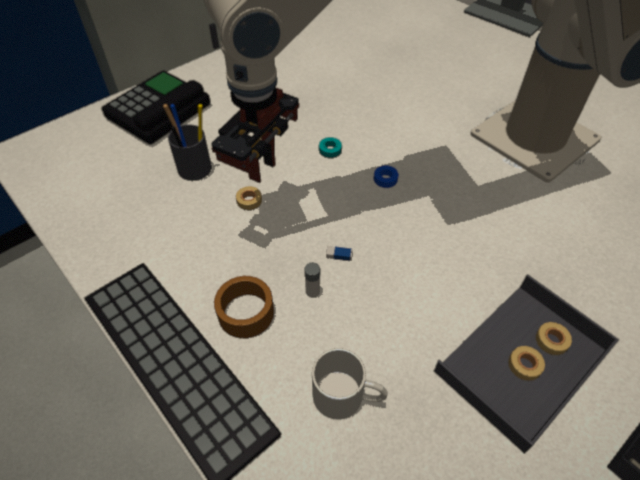

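Rolls A and B are both in the tray (px 555,336 and 528,361), and the rest is untouched. Now for C.

move_arm(increments=[139,-35,-4,0,0,139,-70,-8,0,0,139,-90,-10,0,0,139,-95,-10,0,0,139,-95,-10,25,0,139,-95,-10,50,0,139,-95,-10,75,0,139,-95,-10,95,0,139,-95,-10,108,0,139,-95,-10,112,0,139,-95,-10,112,0])

```text
t: 21.88
ee_pos: [646.1, -322.1, 8.0]
orientation: [1.801, 2.561, -0.001]
ft_force: [0.0, -0.7, 0.5]
width: 40.4
```

```bash
python3 - <<'E'
from h import *
to((638,-300,6,110),(514.6,-140,6,110))
i=ctrl.get_image("scene"); show(i,"s10.png",(140,80,400,280),3)
E
```

```text
t 21.875 tcp [ 646.1 -322.1    8. ] head 109.8 w 40.4 tilt 0.63 F [ 0.  -0.7  0.5]
[23.5 -0.2  1.8] -0.2
[215.8 -62.2  -0.4] -0.2
```

View pics/s10.png

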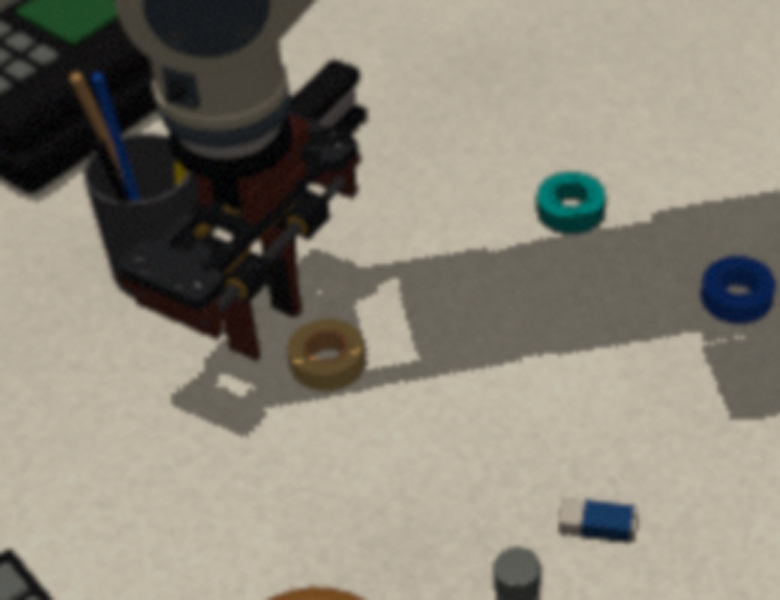

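move_arm(increments=[139,7,0,1,0,139,14,0,1,0,139,20,0,1,0,139,26,0,1,0,139,33,-1,1,0,139,41,-4,1,0,139,51,-7,1,0,139,61,-11,1,0,139,71,-14,1,0,139,81,-17,1,0,139,91,-20,1,0,139,98,-23,1,0])

```text
t: 23.42
ee_pos: [591.2, -237.2, 6.4]
orientation: [1.8, 2.56, -0.001]
ft_force: [0.5, -0.1, 1.9]
width: 39.9
```

```bash
python3 - <<'E'
from h import *
to((514.6,-140,6,110))
i=ctrl.get_image("scene"); show(i,"s11.png",(140,80,400,280),3)
for e,s,a in rolls(i): print(np.round(e,1),a,ray(i,e,19)[0].round(1))
E
```

```text
t 23.425 tcp [ 591.2 -237.2    6.4] head 109.8 w 39.9 tilt 0.67 F [ 0.5 -0.1  1.9]
[117.4 -39.3  -1. ] -0.2
[527.7 360.9] 774.0 [503.5 323.9  19. ]
[554.8 336. ] 707.5 [430.9 327.3  19. ]
[242.5 299.7] 2224.5 [785.7 -75.4  19. ]
```

View pics/s11.png

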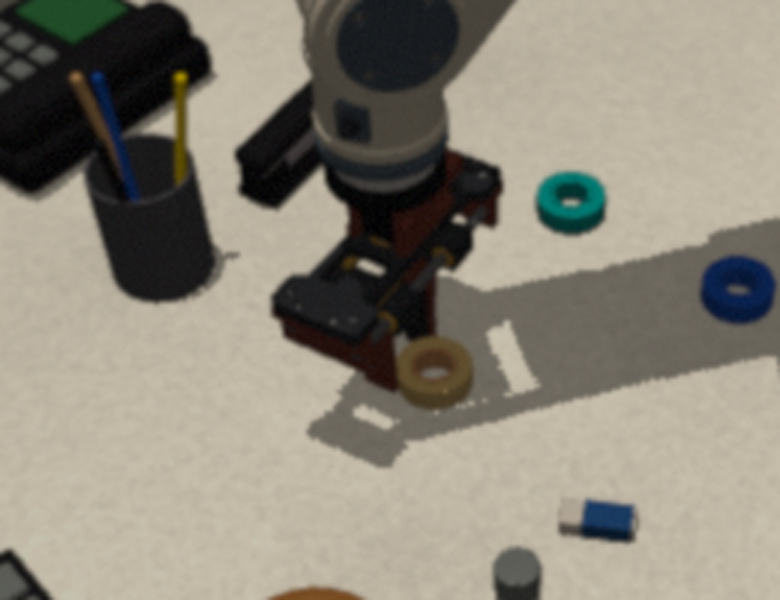

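move_arm(increments=[139,8,-2,0,0,139,17,-5,0,0,139,27,-9,0,0,139,37,-12,0,0,139,47,-16,0,0,139,57,-19,0,0,139,67,-22,0,0,139,77,-26,0,0,139,87,-29,-1,0,139,97,-33,-1,0,139,107,-36,-1,0,139,117,-39,-1,0])

```text
t: 24.98
ee_pos: [513.8, -139.1, 5.9]
orientation: [1.801, 2.561, -0.001]
ft_force: [-0.2, -1.1, 0.4]
width: 40.0
```

```bash
python3 - <<'E'
from h import *
to((510,-128,6,105),(505,-113,6,95),(503,-90,6,90),(503,-30,6,90))
i=ctrl.get_image("scene"); show(i,"s12.png",(240,120,500,320),3)
E
```

```text
t 24.975 tcp [ 513.8 -139.1    5.9] head 109.8 w 40.0 tilt 0.6 F [-0.2 -1.1  0.4]
[11.7  0.2 -0.2] 4.8
[27.5  0.6 -0.3] 14.8
[49.8  6.5 -0.5] 19.8
[106.3  26.8  -0.9] 19.8
```

View pics/s12.png

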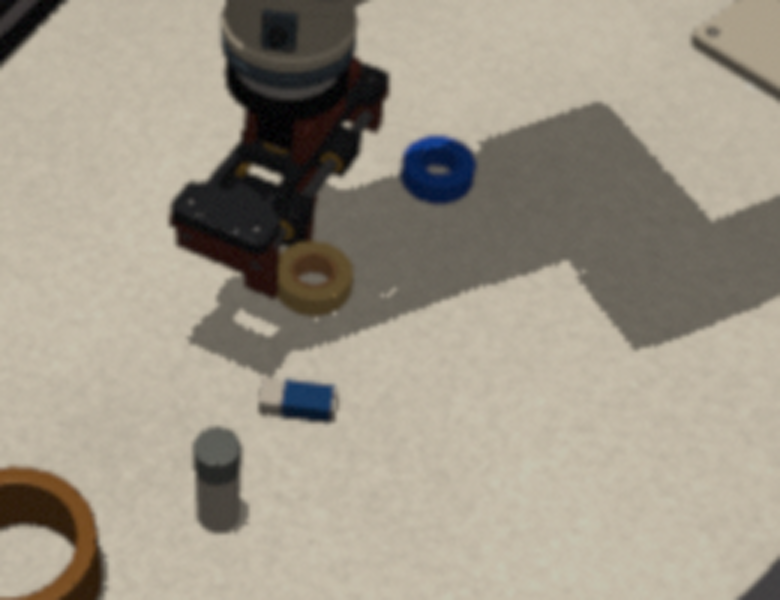

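move_arm(increments=[139,6,0,0,2.5,139,12,0,0,5,139,18,0,0,8,139,25,0,0,12,139,33,2,0,16,139,42,4,0,19,139,51,7,0,20,139,61,10,0,20,139,71,14,0,20,139,81,18,-1,20,139,91,21,-1,20,139,100,25,-1,20])

```text
t: 26.52
ee_pos: [502.1, -34.9, 6.0]
orientation: [2.219, 2.212, 0.001]
ft_force: [-0.5, -0.7, 0.8]
width: 39.8
```

```bash
python3 - <<'E'
from h import *
to((503,20,6,90),(535,130,6,90),(569,220,6,90),(569,300,6,90))
i=ctrl.get_image("scene"); show(i,"s13.png",(240,120,500,320),3)
E
```

```text
t 26.525 tcp [502.1 -34.9   6. ] head 89.8 w 39.8 tilt 0.5 F [-0.5 -0.7  0.8]
[54.9  0.7 -0.3] -0.2
[165.   32.4  -0.7] -0.2
[255.1  66.1  -1.1] -0.2
[335.1  65.8  -1.5] -0.2
```

View pics/s13.png

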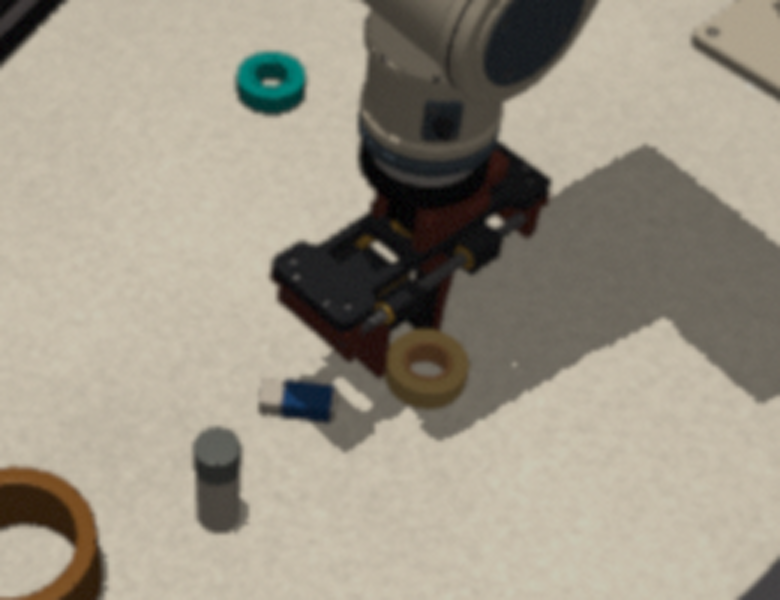

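move_arm(increments=[139,9,0,0,0,139,19,0,0,0,139,30,0,0,0,139,41,0,0,0,139,52,1,0,0,139,63,3,0,0,139,74,6,0,0,139,85,9,0,0,139,96,12,0,0,139,107,15,0,0,139,117,18,-1,0,139,125,21,-1,0])

```text
t: 28.08
ee_pos: [523.8, 91.5, 6.4]
orientation: [2.218, 2.212, 0.001]
ft_force: [-0.7, -0.5, 1.1]
width: 40.1
```

move_arm(increments=[139,9,3,0,0,139,19,6,0,0,139,30,10,0,0,139,41,14,0,0,139,52,18,0,0,139,63,22,0,0,139,74,27,0,0,139,85,32,0,0,139,96,37,0,0,139,106,41,0,0,139,114,45,0,0,139,120,46,0,0])

```text
t: 29.58
ee_pos: [570.5, 212.0, 6.1]
orientation: [2.218, 2.212, 0.001]
ft_force: [-0.1, -1.5, 1.1]
width: 40.1
```

```bash
python3 - <<'E'
from h import *
to((569,300,6,90))
i=ctrl.get_image("scene"); show(i,"s14.png",(370,220,630,420),3)
for e,s,a in rolls(i): print(np.round(e,1),a,ray(i,e,19)[0].round(1))
E
```

```text
t 29.575 tcp [570.5 212.    6.1] head 89.8 w 40.1 tilt 0.51 F [-0.1 -1.5  1.1]
[88.  -1.7 -0.4] -0.2
[527.6 360.9] 774.0 [503.5 323.9  19. ]
[554.8 336. ] 704.5 [430.9 327.4  19. ]
[242.4 299.7] 2219.5 [785.7 -75.5  19. ]
[523.9 150.4] 194.5 [80.1 20.3 19. ]
[537.8 105.6] 102.0 [-81.6 -53.3  19. ]
[516.1 100.9] 212.5 [-57.4 -99.3  19. ]
[578.6  37.4] 4318.5 [-430.9 -157.2   19. ]
```

View pics/s14.png

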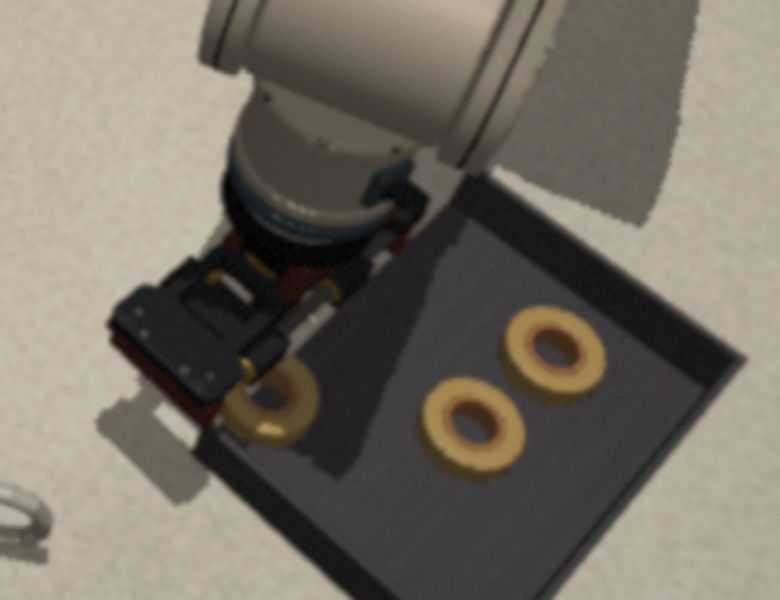

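move_arm(increments=[139,8,0,0,0,139,17,-1,0,0,139,27,-1,0,0,139,37,-2,0,0,139,47,-2,0,0,139,57,-2,0,0,139,66,-2,0,0,139,74,-2,0,0,139,80,-2,0,0,139,84,-2,0,0,139,84,-2,0,0])

```text
t: 31.0
ee_pos: [568.7, 296.7, 5.6]
orientation: [2.218, 2.213, 0.002]
ft_force: [0.1, -0.4, 0.2]
width: 39.7
```

move_arm(increments=[139,-8,0,0,0,139,-20,0,-10,0,139,-30,-2,-40,0,139,-50,-5,-80,0,139,-100,-20,-105,0,139,-150,-40,-120,0,139,-200,-60,-120,0,139,-250,-80,-120,0,139,-300,-100,-120,0,139,-350,-110,-120,0,139,-350,-110,-120,0,139,-350,-110,-120,0])

```text
t: 32.5
ee_pos: [457.0, -52.7, 127.0]
orientation: [2.219, 2.211, 0.003]
ft_force: [1.0, -0.5, -0.1]
width: 39.8
```

```bash
python3 - <<'E'
from h import *
to()
for n in("scene","top"):
  i=ctrl.get_image(n); cv2.imwrite(f"pics/{n}15.png",i["frame"][:,:,::-1])
  for e,s,a in rolls(i): print(n,np.round(e,1),a,ray(i,e,19)[0].round(1))
E
```

```text
t 32.5 tcp [457.  -52.7 127. ] head 89.8 w 39.8 tilt 0.54 F [ 1.  -0.5 -0.1]
scene [502.7 386.7] 854.5 [570.  323.6  19. ]
scene [527.6 360.9] 770.0 [503.6 323.8  19. ]
scene [554.8 336. ] 703.5 [430.9 327.4  19. ]
scene [242.4 299.7] 2212.0 [785.7 -75.6  19. ]
scene [405.6   9.4] 378.5 [-178.5 -583.1   19. ]
top [159.1 299.2] 335.5 [430.1 329.9  19. ]
top [162.2 270.1] 325.5 [502.7 326.2  19. ]
top [164.  243.7] 315.0 [569.6 325.6  19. ]
top [316.8 155.6] 1055.5 [804.1 -57.6  19. ]
```

View pics/scene15.png

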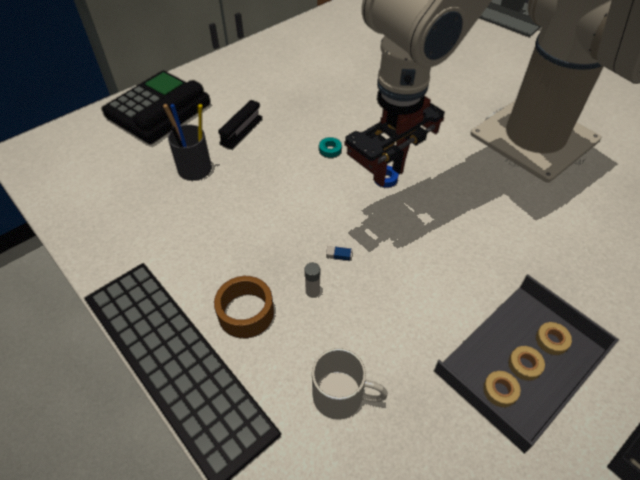

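View pics/top15.png

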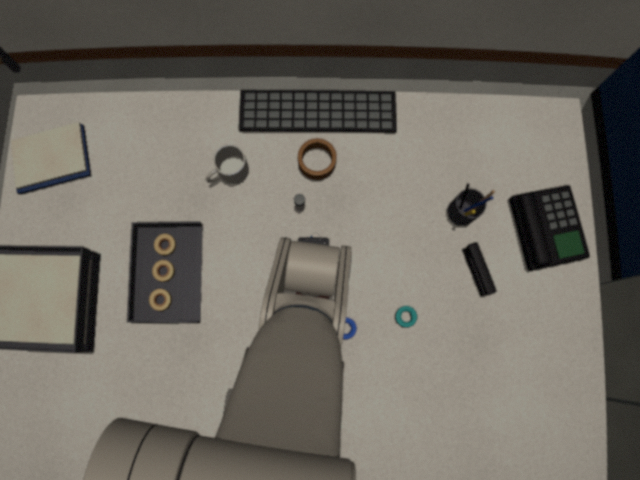

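All three rolls lie flat inside the tray (scene px 503,387; 528,361; 555,336). Their centres are at y ≈ 325, so their edges run from about 298 to 355, against a tray interior of 229 to 397. Everything else looks unmoved, and the arm is at z = 127, clear of everything.

```bash
python3 -c "
from workcell import ctrl
print(ctrl.close_job())"
```

```text
the job is handed in; nothing more can be done
None
```

All three cream tape rolls are in the tray, lying flat, and I handed the job in at about 32.6 s. I slid each one with the two fingertips 40 mm apart, at roughly 80–100 mm/s. The third roll went in a curve around the eraser.

- **Roll positions:** The final pictures put the roll centres at about (430, 328), (503, 325) and (570, 325). Both cameras agree to within about 3 mm. The tray's inside is roughly x 379–614, y 229–397, so each roll is at least 15 mm clear of every wall and about 70 mm in from the open edge.
- **Other objects:** By eye, the glue stick, eraser, stapler, parcel tape, mug, pen pot and both coloured rolls look where they started. In the last pictures the eraser is hidden by the arm from above, and the blue roll is partly hidden in both views.
- **Forces and clearance:** Wrist force read no more than about 2 N at the end of each move. The arm ended at z = 127 mm, touching nothing.
- **Oddities:** A small tool tilt of up to about 0.7° built up during the moves, with no visible effect. No check failed.

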